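Pop the turbidity meter's hood and rack the sample

ROBOT

A 6-joint arm with a two-finger parallel gripper is mounted at the origin on a cart in front of the work surface, level with it; the furniture and walls round the work are solid. World frame = base frame: x ahead of the robot, y to its left, z up, the work surface at z = 0. Lengths are in m, angles in degrees, forces in N, time in s.
With the tool pointing down it reaches from about 0.375 to 0.9 m from the base axis. Payload 3.1 kg.
Tool frame: the origin (TCP) lies at the very end of the fingers, on their centre line; the grasp point (between the pads) lies behind it (bot.grip_depth is the z of the grasp point in the tool frame, in m); z points along the fingers, y is the direction in which the jaws open and shut (so a half turn about z gives the same grasp; the last joint's range is limited). The gripper opens to 87 mm and grips with 3 to 60 N. Pads are 19 mm wide; open, the fingers measure 117 mm over their backs; the gripper's body (75 mm by 190 mm) begins 51 mm behind the grasp point.
Start: joints at [-82.133, 30.224, 82.088, -0, 67.689, -10.227], TCP at [0.194, -0.594, 0.223] pointing down, gripper open.
Joint ranges: [-176.69, 176.69], [-43.24, 126.21], [12.49, 139.97], [-82, 262], [0, 151.66], [-163.58, 163.58]. Speed limits (degrees/s): [159.86, 159.86, 180, 180, 180, 180].

INTERFACE

Orientations are given as a 3x3 rotation matrix whose columns are the frame's x, y, z axes.
In Python, from rig import bot, vision gives the robot as it stands. The module is installed in compiled form; this text tells all that it offers.
- The arm moves only by the shell command python3 -m jog 'ROWS'. ROWS is JSON, a list of rows, each a list of 3 entries, a list of its own where there are three numbers: the shift along the tool's x, y, z in mm, then the turn, a rotation vector about the tool's x, y, z in degrees, then the closure, from 0 (fully open) to 1 (shut). In form: [[[dx, dy, dz], [wx, wy, wz], fingers], ...]. A call has 1 to 12 rows; each row is the pose to reach, as a shift and turn from the pose commanded when the call began, along the tool's axes at that moment; what a row does not reach only later rows make up. A row lasts 1/12 s, in which the tool goes at most 41.7 mm and 7.16 degrees, less where a joint would pass 70% of its speed; a pose out of reach is approached as far as the arm can. A call with a gripper value outside its range is refused whole. The fingers move at their own pace and stop on an object; the grip force is fixed at half the most. Time passes only in rows, so rows that repeat a pose let the fingers close. It gives the time, the measured TCP pose, the force and the opening at its end, in the units of the state.
- bot.read_state(): the state, without advancing time (a new reading comes with each control period).
- vision.capture(name): name is "scene" or "side" or "wrist"; returns the picture (480x640x3 uint8, red, green, blue); there is no depth.
- vision.camera_info(name): a dict with "intrinsics" (3x3 intrinsics, pixels), "dist" ([k1, k2, p1, p2, k3] as OpenCV has them; the pictures are not rectified), "camera_from_world" (4x4, takes a point from world to camera coordinates); the wrist camera has in their place "mount" (4x4, takes a point from camera to tool coordinates, whose origin is the TCP and whose axes are the flange's). Camera axes: x right, y up, looking along -z (the intrinsics and any distortion apply to the point x, -y, -z); pixel columns grow to the right and rows downward; lengths in m; the calibration is good to about 2 mm. A picture is of the moment at which its call begins: read the wrist's pose just before it. camera_info takes no time and is no camera call.
- bot.hand_in(): hands the job in, once; it reports no verdict.
The state is a dict: "time_s": time; "joint_positions": joint angles; "qvel": joint speeds; "tau": joint torques, N m; "position": TCP position; "tcp_rot": TCP orientation; "force": force on the tool from outside, world axes, zero at the start; "moment": the same for the moment, N m; "opening": opening from 0.0 (shut) to 1.0 (fully open).
Only numpy, scipy, OpenCV 4.12 (cv2) and the standard library are available. Lean on these libraries where they do the work, as an engineer would, in place of code of your own. Each camera call takes 0.05 s, during which the arm holds its last target. There are 200 camera calls.

TASK

The turbidity reading is done. Press gently on the ribbed front of the meter's dark hood until its push latch lets go, take your hand away at once and let the hood swing fully open by itself without touching it again, then lift the sample vial out of the well and set it down gently, upright and fully home, in the empty hole of the white vial rack. Leave the hood open and everything else where it is.

Things in the scene. Friction and masses are not known exactly. Their poses are not given: they have to be found in the camera images.
- turbidity_meter: White bench turbidity meter, case 200 x 140 x 58 mm, fixed, at the left or right, turned up to 0.25 rad. Origin on the bench under the case, 95 mm behind its front face; -x is its front (sloped key panel), +x the hood's hinge side. Its grey deck, top 78 mm above the bench, lies under the hood and carries the sample well.
- hood (a joint): Angle (rad) of the dark hood: 120 x 116 mm, 50 mm deep, flat top 122.5 mm above the bench when shut; hinged along its rear edge, 85 mm behind the meter's origin and 85 mm up. 0 = shut and latched, negative = pressed down (to -0.11 at most), 1.75 = fully open, upright behind the well. Once unlatched and let go, a damped spring opens it in about 4 s (front edge about 6 cm/s).
- hood_pad (a point): Where to press straight down with closed fingers: middle of the ribs on the hood's top face, 13 mm behind its front edge. It gives at 2 to 3 N, then at about 6 N while the latch trips, then meets a stop where the force climbs fast; above 10 N the latch has let go for good. How deep (2.5 to 10.5 mm) is a hidden setting, to be felt. More than 24 N breaks the latch.
- well_mouth (a point): Centre of the mouth of the sample well (25 mm bore, 22 mm deep) in the deck, 15 mm behind the meter's origin and 70 mm ahead of the hinge.
- sample_center (a point): Centre (half-way up) of the sample vial: glass vial with white screw cap, 23 mm diameter, 52 mm tall, about 20 g, axis z upright. At the start it stands in the well under the hood, its upper 30 mm above the deck; it can be gripped there across the meter's y direction.
- vial_rack: White rack, 156 mm long (along its y), 62 mm wide (along its x), 42 mm high, fixed to the bench; three holes in a row along its y, 48 mm apart, each 25.5 mm wide and 28 mm deep with a flat floor 14 mm above the bench. Origin: on the bench under the middle hole. Two holes hold other vials. Grip a vial across the rack's x direction to clear the neighbours.
- free_mouth (a point): Centre of the mouth of the rack's empty hole, at the rack's top face (42 mm above the bench). Any of the three holes can be the empty one. A vial fully home there has its centre 2 mm below this point.
- rack_vial_a: A bystander: vial with black cap, 23 x 23 x 52 mm, standing in the rack; origin at its base.
- rack_vial_b: A bystander: vial with black cap, 23 x 23 x 52 mm, standing in the rack; origin at its base.
- wash_bottle: A bystander: wash bottle, 70 mm diameter, 165 mm tall, behind the work; origin at its base.
- forceps: A bystander: steel forceps, 129 mm long, lying on the bench between meter and rack; origin at the middle of the underside.
- rubber_bulb: A bystander: rubber suction bulb, 72 x 45 x 44 mm, lying at the right; origin at the underside.
- tape: A bystander: roll of tape, 68 mm diameter, 19 mm high, lying at the left; origin at the underside.
- dropper_bottle: A bystander: dropper bottle, 40 mm diameter, 115 mm tall, at the back; origin at its base.
Not all that is in view belongs to the job. There is more than one size of the vial_rack; the job needs the larger.

How it is judged (in metres and radians):
On the way, in this order (a step that is already met when the one before it is completed fails the run):
1. the latch has let go and the hood has swung fully open by itself, the sample still in the well (value of joint hood above 1.6 rad and contact force between anything else and hood below 0.5 N and distance between sample_center and well_mouth below 0.015 m), for 0.2 s.
2. the sample vial is lifted clear of the well (z of sample_center in the frame of well_mouth above 0.035 m and contact force between the fingers and sample_vial above 1 N), for 0.1 s.
At the end, for the whole second after the job is handed in: The sample vial stands upright (within 0.12 rad) and at rest in the rack's empty hole, within 4 mm of its centre and on its floor (within 3 mm), and the hood stands open (over 1.6 rad) (horizontal distance between sample_center and free_mouth below 0.004 m and z of sample_center in the frame of free_mouth below 0.001 m and angle between sample_center's own z axis and vertical below 0.12 rad and linear speed of sample_vial below 0.02 m/s and value of joint hood above 1.6 rad); the robot touches nothing.
It fails at once if the hood is loaded with more than 24 N (contact force between any of the fingers, the arm and hood above 24 N).
It fails at once if the hood is touched once it has risen (over 0.25 rad) (value of joint hood above 0.25 rad and contact force between anything else and hood above 0.5 N).
It fails at once if the sample vial is dropped (falls loose faster than 0.6 m/s) (contact force between the fingers and sample_vial below 0.05 N and linear speed of sample_vial above 0.6 m/s).
It fails at once if a bystander is moved by more than 25 mm or a racked vial is pulled up (distance of any of rack_vial_a, rack_vial_b from where it was at the start of the episode above 0.015 m or distance of any of wash_bottle, forceps, rubber_bulb, tape, dropper_bottle from where it was at the start of the episode above 0.025 m).
It also fails if it takes over 69 s, if anything falls off the work surface, if the arm or the gripper's body presses on something with over 40 N, if the wrist force passes 120 N, or if a joint passes its speed limit or range.

## Working session

There is one attempt and no reset: what is moved stays moved. The work goes in short steps, Python scripts to look and compute and a shell command to move; the robot and the scene stay as the last step left them, time stands still between calls to the robot, and variables do not carry over. Pictures are saved under pics/ and viewed, about 8 in all and at most 12, crops included, and the job is handed in when it is done.

```bash
mkdir -p pics; python3 - <<'E'
from rig import bot, vision
import cv2, numpy as np
s=bot.read_state(); print({k:np.round(v,3).tolist() for k,v in s.items()}, bot.grip_depth)
for n in ("scene","side"):
    cv2.imwrite(f"pics/{n}0.png",cv2.cvtColor(vision.capture(n),cv2.COLOR_RGB2BGR))
for n in ("scene","side","wrist"): print(n,{k:np.round(v,4).tolist() for k,v in vision.camera_info(n).items()})
E
```

```text
{'time_s': 0.0, 'joint_positions': [-82.135, 30.278, 82.156, -0.0, 67.689, -10.229], 'qvel': [0.041, -0.052, 0.0, 0.02, 0.04, -0.035], 'tau': [0.0, -44.004, -17.659, 0.063, 0.058, -0.0], 'position': [0.194, -0.593, 0.222], 'tcp_rot': [[0.951, 0.311, -0.0], [0.311, -0.951, 0.002], [0.0, -0.002, -1.0]], 'force': [-0.773, -0.228, -0.358], 'moment': [-0.022, -0.072, -0.028], 'opening': 1.001} -0.0187
scene {'intrinsics': [[513.2911, 0.0, 319.3211], [0.0, 513.2911, 235.9077], [0.0, 0.0, 1.0]], 'dist': [-0.025, 0.0, 0.0, 0.0, 0.0], 'camera_from_world': [[-0.6053, -0.7956, -0.0248, 0.3292], [0.3161, -0.2688, 0.9099, -0.2763], [-0.7306, 0.5429, 0.4142, -0.7869], [0.0, 0.0, 0.0, 1.0]]}
side {'intrinsics': [[584.9052, 0.0, 327.528], [0.0, 584.9052, 240.1088], [0.0, 0.0, 1.0]], 'dist': [-0.0981, 0.0, 0.0, 0.0, 0.0], 'camera_from_world': [[0.9342, -0.3564, 0.0168, -0.532], [0.2208, 0.6143, 0.7576, -0.2013], [-0.2804, -0.704, 0.6525, -1.6172], [0.0, 0.0, 0.0, 1.0]]}
wrist {'intrinsics': [[339.0433, 0.0, 316.6362], [0.0, 339.0433, 238.5073], [0.0, 0.0, 1.0]], 'dist': [-0.0208, 0.0, 0.0, 0.0, 0.0], 'mount': [[-0.0011, 0.9614, 0.2751, 0.076], [1.0, 0.0013, -0.0004, -0.0007], [-0.0008, 0.2751, -0.9614, -0.1621], [0.0, 0.0, 0.0, 1.0]]}
```

View pics/scene0.png

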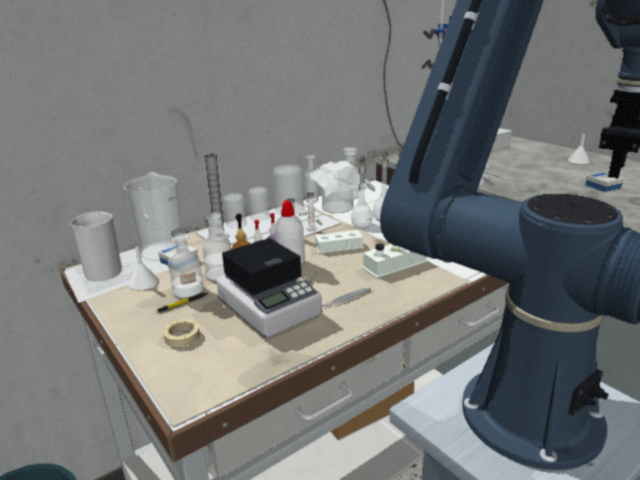

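View pics/side0.png

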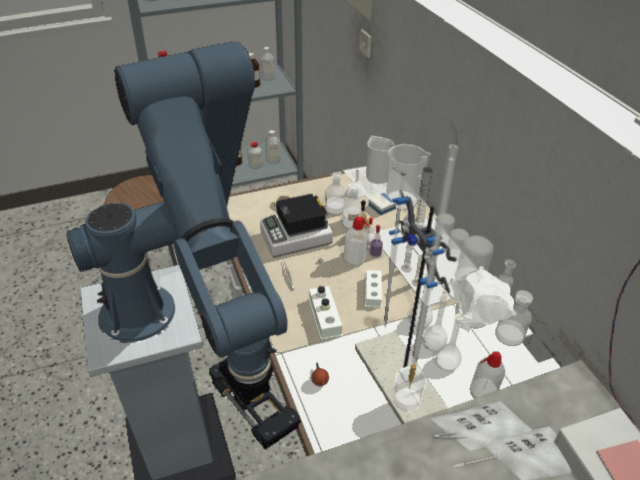

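```bash
cat > h.py <<'E'
from rig import bot, vision
import cv2, numpy as np
def cam(n, st=None):
    i=vision.camera_info(n); K=np.array(i["intrinsics"]); d=np.array(i["dist"])
    if n=="wrist":
        st=st or bot.read_state(); T=np.eye(4); T[:3,:3]=st["tcp_rot"]; T[:3,3]=st["position"]
        W=T@np.array(i["mount"])
    else: W=np.linalg.inv(np.array(i["camera_from_world"]))
    return K,d,W
def onplane(c,uv,z):
    K,d,W=c; p=cv2.undistortPoints(np.array([[uv]],float),K,d)[0,0]
    r=W[:3,:3]@np.array([p[0],-p[1],-1]); o=W[:3,3]; return o+r*(z-o[2])/r[2]
def proj(c,P):
    K,d,W=c; q=(np.linalg.inv(W)@np.append(P,1))[:3]*[1,-1,-1]
    return cv2.projectPoints(q.reshape(1,1,3),np.zeros(3),np.zeros(3),K,d)[0].ravel()
def snap(n,f,box=None,s=1):
    st=bot.read_state() if n=="wrist" else None
    im=cv2.cvtColor(vision.capture(n),cv2.COLOR_RGB2BGR)
    if box: im=im[box[1]:box[3],box[0]:box[2]]
    cv2.imwrite("pics/"+f,cv2.resize(im,None,fx=s,fy=s,interpolation=cv2.INTER_CUBIC)); return cam(n,st)
E
python3 - <<'E'
from h import *
np.set_printoptions(precision=3,suppress=True)
s=cam("side");c=cam("scene")
for n,uv,z in [("hood c",(301,213),.1225),("capA",(321,291),.066),("capB",(325,302),.066),("hole",(331,323),.042),("small rack",(373,288),.03)]: print(n,onplane(s,uv,z))
for n,uv,z in [("hood L",(223,248),.1225),("hood back",(265,240),.1225),("hood R",(300,259),.1225),("hood F",(257,274),.1225),("capA",(380,246),.066),("tape",(182,333),.019)]: print(n,onplane(c,uv,z))
E
```

```text
hood c [0.527 0.121 0.123]
capA [ 0.489 -0.157  0.066]
capB [ 0.485 -0.199  0.066]
hole [ 0.481 -0.254  0.042]
small rack [ 0.645 -0.163  0.03 ]
hood L [0.611 0.199 0.122]
hood back [0.587 0.11  0.122]
hood R [0.465 0.104 0.122]
hood F [0.467 0.203 0.122]
capA [ 0.491 -0.139  0.066]
tape [0.525 0.343 0.019]
```

```bash
python3 -m jog '[[[428,-454,-110],[0,0,18],0],[[428,-454,-110],[0,0,18],0],[[428,-454,-110],[0,0,18],0],[[428,-454,-110],[0,0,18],0],[[428,-454,-110],[0,0,18],0],[[428,-454,-110],[0,0,18],0],[[428,-454,-110],[0,0,18],0],[[428,-454,-110],[0,0,18],0],[[428,-454,-110],[0,0,18],0],[[428,-454,-110],[0,0,18],0],[[428,-454,-110],[0,0,18],0],[[428,-454,-110],[0,0,18],0]]'
```

```text
time_s: 1.1
position: [0.404, -0.1465, 0.3096]
tcp_rot: [[1.0, 0.001, -0.0], [0.001, -1.0, 0.0], [-0.0, -0.0, -1.0]]
force: [0.6, -0.5, 0.8]
opening: 1.001
```

```bash
python3 -m jog '[[[40,-110,-20],[0,0,0],1],[[40,-110,-20],[0,0,0],1],[[40,-110,-20],[0,0,0],1],[[40,-110,-20],[0,0,0],1],[[40,-110,-20],[0,0,0],1],[[40,-110,-20],[0,0,0],1]]'; python3 - <<'E'
from h import *
snap("wrist","w1.png")
E
```

```text
time_s: 1.6
position: [0.4433, -0.0386, 0.3289]
tcp_rot: [[1.0, 0.002, -0.001], [0.002, -1.0, -0.0], [-0.001, 0.0, -1.0]]
force: [-0.0, -0.0, -0.9]
opening: 0.631
```

View pics/w1.png

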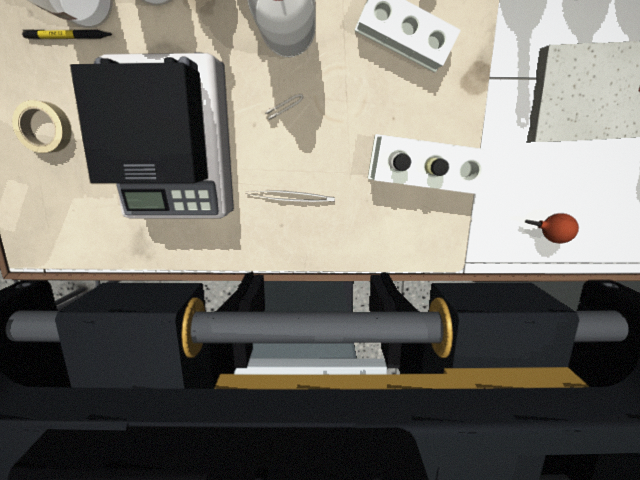

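```bash
python3 - <<'E'
from h import *
np.set_printoptions(precision=4,suppress=True)
c=cam("wrist")
P=lambda n,uv,z: print(n,onplane(c,uv,z))
for n,uv in [("LB",(72,66)),("RB",(201,62)),("RF",(205,180)),("LF",(91,184)),("ribs",(139,171))]: P(n,uv,.1225)
P("capA",(401,161),.066);P("capB",(437,167),.066);P("hole",(470,169),.042)
for n,uv in [("rLF",(374,178)),("rLB",(377,137)),("rRF",(473,193)),("rRB",(481,151))]: P(n,uv,.042)
E
```

```text
LB [0.593  0.206  0.1225]
RB [0.5952 0.0758 0.1225]
RF [0.4791 0.0819 0.1225]
LF [0.4753 0.2073 0.1225]
ribs [0.489  0.1524 0.1225]
capA [ 0.4959 -0.1421  0.066 ]
capB [ 0.4888 -0.1872  0.066 ]
hole [ 0.4846 -0.2393  0.042 ]
rLF [ 0.4727 -0.114   0.042 ]
rLB [ 0.5244 -0.1155  0.042 ]
rRF [ 0.4532 -0.2471  0.042 ]
rRB [ 0.5076 -0.2508  0.042 ]
```

```bash
python3 -m jog '[[[47,-187,60],[0,0,0],1],[[47,-187,100],[0,0,0],1],[[47,-187,129],[0,0,0],1],[[47,-187,129],[0,0,0],1],[[47,-187,129],[0,0,0],1],[[47,-187,129],[0,0,0],1],[[47,-187,129],[0,0,0],1],[[47,-187,129],[0,0,0],1]]'; python3 - <<'E'
from h import *
c=snap("wrist","w2.png")
print(proj(c,[.489,.148,.1225]))
E
```

```text
time_s: 2.32
position: [0.4899, 0.1474, 0.199]
tcp_rot: [[1.0, 0.001, -0.004], [0.001, -1.0, -0.001], [-0.004, 0.001, -1.0]]
force: [0.0, -0.0, 0.1]
opening: 0.028
[316.79291945 249.150947  ]
```

View pics/w2.png

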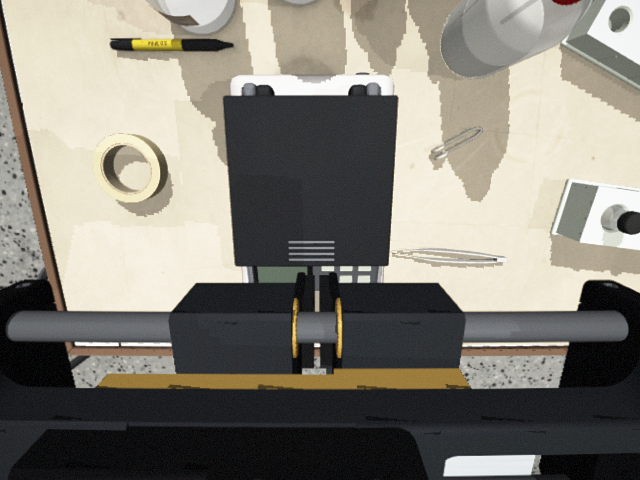

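```bash
python3 - <<'E'
from h import *
np.set_printoptions(precision=4,suppress=True)
c=cam("wrist")
q=[onplane(c,uv,.1225)[:2] for uv in [(224,96),(397,97),(389,266),(234,265),(312,251)]]
print(np.array(q))
# fit rectangle 120(x) x 116(y): Kabsch
A=np.array([[60,58],[60,-58],[-60,-58],[-60,58],[-47,0]])/1e3
B=np.array(q); a0=A.mean(0);b0=B.mean(0)
z=((B-b0)@[1,1j]*np.conj((A-a0)@[1,1j])).sum(); th=np.angle(z)
R=np.array([[np.cos(th),-np.sin(th)],[np.sin(th),np.cos(th)]])
t=b0-R@a0; print("yaw",th,"scale",abs(z)/((A-a0)**2).sum(),"centre",t,"resid",B-(A@R.T+t))
print("pad",R@[-.047,0]+t)
E
```

```text
[[0.5955 0.2086]
 [0.5947 0.0945]
 [0.4761 0.0931]
 [0.4771 0.2098]
 [0.4881 0.1511]]
yaw -0.002530827121152398 scale 0.9926138375826935 centre [0.5357 0.1514] resid [[-0.0004 -0.0007]
 [-0.0008  0.0013]
 [ 0.0005 -0.0004]
 [ 0.0012  0.0003]
 [-0.0006 -0.0004]]
pad [0.4887 0.1515]
```

```bash
python3 -m jog '[[[-1,-4,40],[0,0,0],1],[[-1,-4,60],[0,0,0],1],[[-1,-4,70],[0,0,0],1],[[-1,-4,70],[0,0,0],1],[[-1,-4,70],[0,0,0],1]]'; python3 -m jog '[[[0,0,1],[0,0,0],1],[[0,0,2],[0,0,0],1],[[0,0,3],[0,0,0],1],[[0,0,4],[0,0,0],1],[[0,0,4],[0,0,0],1]]'
```

```text
time_s: 2.78
position: [0.4903, 0.1514, 0.1313]
tcp_rot: [[1.0, -0.0, 0.001], [-0.0, -1.0, -0.0], [0.001, 0.0, -1.0]]
force: [-0.2, 0.3, 0.4]
opening: 0.003
time_s: 3.2
position: [0.4896, 0.1526, 0.1267]
tcp_rot: [[1.0, 0.002, 0.001], [0.002, -1.0, 0.0], [0.001, -0.0, -1.0]]
force: [0.4, 1.3, -0.2]
opening: 0.004
```

```bash
python3 -m jog '[[[0,0,1],[0,0,0],1],[[0,0,2],[0,0,0],1],[[0,0,3],[0,0,0],1],[[0,0,4],[0,0,0],1],[[0,0,4],[0,0,0],1]]'; python3 -m jog '[[[0,0,1],[0,0,0],1],[[0,0,1],[0,0,0],1]]';python3 -c "
from rig import bot;s=bot.read_state();print(s['force'],s['position'])"
```

```text
time_s: 3.62
position: [0.489, 0.1526, 0.1222]
tcp_rot: [[1.0, 0.002, -0.001], [0.002, -1.0, 0.0], [-0.001, -0.0, -1.0]]
force: [-0.6, 0.7, 2.5]
opening: 0.009
time_s: 3.78
position: [0.4887, 0.1526, 0.1212]
tcp_rot: [[1.0, 0.002, -0.001], [0.002, -1.0, 0.0], [-0.001, -0.0, -1.0]]
force: [-1.6, 0.1, 2.2]
opening: 0.006
[-1.60938728  0.09627436  2.15094863] [0.48874714 0.15263018 0.12123229]
```

```bash
python3 -m jog '[[[0,0,0.5],[0,0,0],1],[[0,0,1],[0,0,0],1]]'|egrep 'pos|force'
```

```text
position: [0.4887, 0.1526, 0.1203]
force: [-2.4, -0.3, 3.5]
```

```bash
python3 -m jog '[[[0,0,0.5],[0,0,0],1],[[0,0,1],[0,0,0],1]]'|egrep 'pos|force'
```

```text
position: [0.4892, 0.1525, 0.1193]
force: [-3.6, -0.2, 2.1]
```

```bash
python3 -m jog '[[[0,0,0.5],[0,0,0],1],[[0,0,1],[0,0,0],1]]'|egrep 'pos|force'
```

```text
position: [0.4894, 0.1525, 0.1183]
force: [-2.5, -0.1, 2.8]
```

```bash
python3 -m jog '[[[0,0,0.5],[0,0,0],1],[[0,0,1],[0,0,0],1]]'|egrep 'pos|force'
```

```text
position: [0.4893, 0.1525, 0.1173]
force: [-3.5, -0.8, 4.3]
```

```bash
python3 -m jog '[[[0,0,0.5],[0,0,0],1],[[0,0,0.8],[0,0,0],1]]'|egrep 'pos|force'
```

```text
position: [0.4892, 0.1525, 0.1167]
force: [-3.1, -0.3, 6.2]
```

```bash
python3 -m jog '[[[0,0,0.5],[0,0,0],1],[[0,0,0.5],[0,0,0],1]]'|egrep 'pos|force'
```

```text
position: [0.4892, 0.1525, 0.1165]
force: [-3.3, -0.3, 7.4]
```

```bash
python3 -m jog '[[[0,0,0.4],[0,0,0],1],[[0,0,0.4],[0,0,0],1]]'|egrep 'pos|force'
```

```text
position: [0.4891, 0.1525, 0.1162]
force: [-3.9, -0.1, 8.0]
```

```bash
python3 -m jog '[[[0,0,0.5],[0,0,0],1],[[0,0,0.5],[0,0,0],1]]'|egrep 'pos|force'
```

```text
position: [0.4889, 0.1525, 0.1157]
force: [-4.2, -0.7, 7.9]
```

```bash
python3 -m jog '[[[0,0,0.5],[0,0,0],1],[[0,0,0.5],[0,0,0],1]]'|egrep 'pos|force'
```

```text
position: [0.4888, 0.1525, 0.115]
force: [-4.1, -0.4, 5.8]
```

```bash
python3 -m jog '[[[0,0,0.5],[0,0,0],1],[[0,0,0.5],[0,0,0],1]]'|egrep 'pos|force'
```

```text
position: [0.4886, 0.1525, 0.1144]
force: [-4.0, -0.1, 7.6]
```

```bash
python3 -m jog '[[[0,0,0.4],[0,0,0],1],[[0,0,0.4],[0,0,0],1]]'|egrep 'pos|force'
```

```text
position: [0.4886, 0.1525, 0.1143]
force: [-4.6, -0.7, 9.2]
```

```bash
python3 -m jog '[[[0,0,0.5],[0,0,0],1],[[0,0,0.5],[0,0,0],1]]'|egrep 'pos|force'
```

```text
position: [0.4885, 0.1525, 0.1142]
force: [-5.8, -0.1, 12.4]
```

```bash
python3 -m jog '[[[0,0,0.3],[0,0,0],1],[[0,0,-50],[0,0,0],1],[[-20,0,-90],[0,0,0],1],[[-40,10,-130],[0,0,0],1],[[-55,100,-160],[0,0,0],0],[[-55,180,-180],[0,0,0],0],[[-55,250,-180],[0,0,0],0],[[-55,350,-180],[0,0,0],0],[[-55,350,-180],[0,0,0],0],[[-55,350,-180],[0,0,0],0],[[-55,350,-180],[0,0,0],0],[[-55,350,-180],[0,0,0],0]]'; python3 - <<'E'
from h import *
snap("wrist","w3.png"); snap("scene","s3.png",(180,160,460,350),2)
E
```

```text
time_s: 6.78
position: [0.4359, -0.1819, 0.2917]
tcp_rot: [[1.0, 0.001, 0.003], [0.001, -1.0, -0.002], [0.003, 0.002, -1.0]]
force: [0.7, 0.4, -0.4]
opening: 0.524
```

View pics/w3.png

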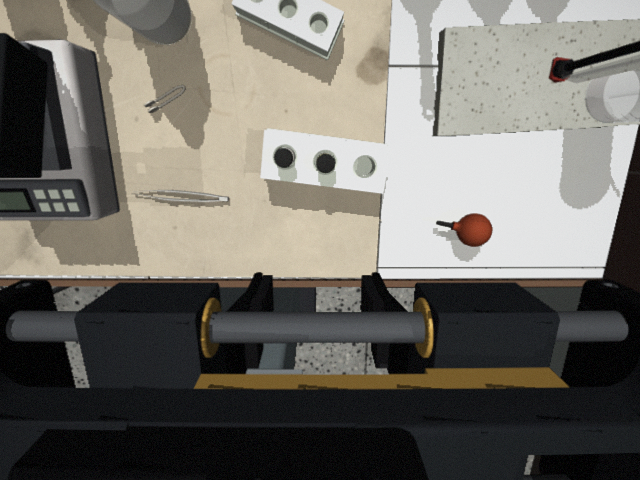

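```bash
python3 - <<'E'
from h import *
np.set_printoptions(precision=4,suppress=True)
c=cam("wrist")
P=lambda n,uv,z: print(n,onplane(c,uv,z))
P("capA",(284,156),.066);P("capB",(324,162),.066);P("hole",(365,166),.042)
for uv in [(264,129),(386,143),(386,192),(262,179)]: P("c",uv,.042)
im=cv2.imread("pics/w3.png")[100:220,240:410]; cv2.imwrite("pics/w3c.png",cv2.resize(im,None,fx=4.5,fy=4.5,interpolation=cv2.INTER_CUBIC))
E
```

```text
capA [ 0.4996 -0.1516  0.066 ]
capB [ 0.4927 -0.1962  0.066 ]
hole [ 0.4865 -0.2459  0.042 ]
c [ 0.5295 -0.1273  0.042 ]
c [ 0.5129 -0.2699  0.042 ]
c [ 0.4552 -0.2726  0.042 ]
c [ 0.472  -0.1221  0.042 ]
```

View pics/w3c.png

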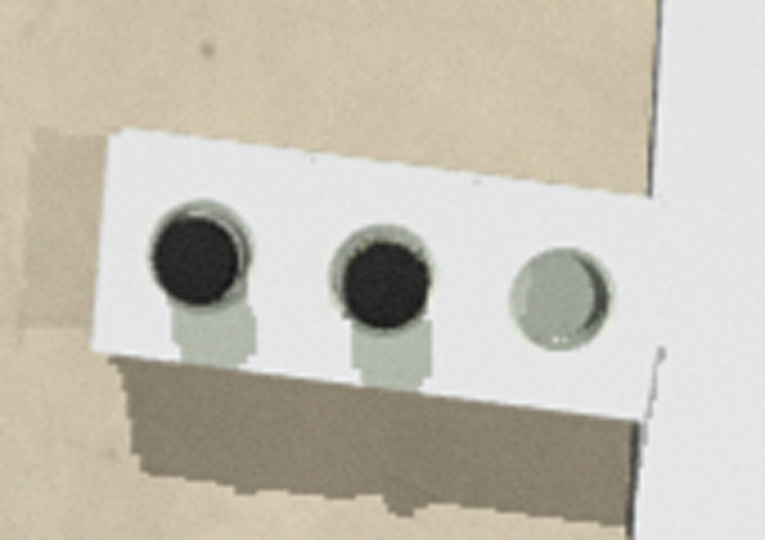

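```bash
python3 - <<'E'
from h import *
np.set_printoptions(precision=4,suppress=True)
c=cam("wrist")
q=np.array([onplane(c,uv,.042)[:2] for uv in [(285.1,156.2),(324.9,162.4),(364.7,166.4)]]);print(q)
d=q[2]-q[0];print(np.linalg.norm(d),np.degrees(np.arctan2(d[0],-d[1])))
E
```

```text
[[ 0.4986 -0.1508]
 [ 0.491  -0.198 ]
 [ 0.486  -0.2456]]
0.09560217656552043 -7.544731417025229
```

```bash
python3 -m jog '[[[0,-150,-10],[0,0,0],0],[[0,-150,-10],[0,0,0],0],[[0,-150,-10],[0,0,0],0],[[0,-150,-10],[0,0,0],0],[[0,-150,-10],[0,0,0],0],[[0,-150,-10],[0,0,0],0],[[0,-150,-10],[0,0,0],0],[[0,-150,-10],[0,0,0],0],[[0,-150,-10],[0,0,0],0],[[0,-150,-10],[0,0,0],0],[[0,-150,-10],[0,0,0],0],[[0,-150,-10],[0,0,0],0]]' | grep pos;  python3 -m jog '[[[0,0,0],[0,0,0],0],[[0,0,0],[0,0,0],0],[[0,0,0],[0,0,0],0],[[0,0,0],[0,0,0],0],[[0,0,0],[0,0,0],0],[[0,0,0],[0,0,0],0],[[0,0,0],[0,0,0],0],[[0,0,0],[0,0,0],0],[[0,0,0],[0,0,0],0],[[0,0,0],[0,0,0],0],[[0,0,0],[0,0,0],0],[[0,0,0],[0,0,0],0]]'; python3 -m jog '[[[0,0,0],[0,0,0],0],[[0,0,0],[0,0,0],0],[[0,0,0],[0,0,0],0],[[0,0,0],[0,0,0],0],[[0,0,0],[0,0,0],0],[[0,0,0],[0,0,0],0],[[0,0,0],[0,0,0],0],[[0,0,0],[0,0,0],0],[[0,0,0],[0,0,0],0],[[0,0,0],[0,0,0],0],[[0,0,0],[0,0,0],0],[[0,0,0],[0,0,0],0]]' |grep time;python3 -m jog '[[[0,0,0],[0,0,0],0],[[0,0,0],[0,0,0],0],[[0,0,0],[0,0,0],0],[[0,0,0],[0,0,0],0],[[0,0,0],[0,0,0],0],[[0,0,0],[0,0,0],0],[[0,0,0],[0,0,0],0],[[0,0,0],[0,0,0],0],[[0,0,0],[0,0,0],0],[[0,0,0],[0,0,0],0],[[0,0,0],[0,0,0],0],[[0,0,0],[0,0,0],0]]' |grep time; python3 - <<'E'
from h import *
np.set_printoptions(precision=4,suppress=True)
print(bot.read_state()["position"]);c=snap("wrist","w4.png"); print(proj(c,[.5257,.1513,.108]))
E
```

```text
position: [0.4354, -0.0296, 0.3012]
time_s: 8.88
position: [0.4353, -0.029, 0.3013]
tcp_rot: [[1.0, 0.002, 0.0], [0.002, -1.0, 0.0], [0.0, -0.0, -1.0]]
force: [0.8, 0.2, -0.2]
opening: 1.0
time_s: 9.88
time_s: 10.88
[ 0.4353 -0.029   0.3013]
[137.6617 127.1316]
```

View pics/w4.png

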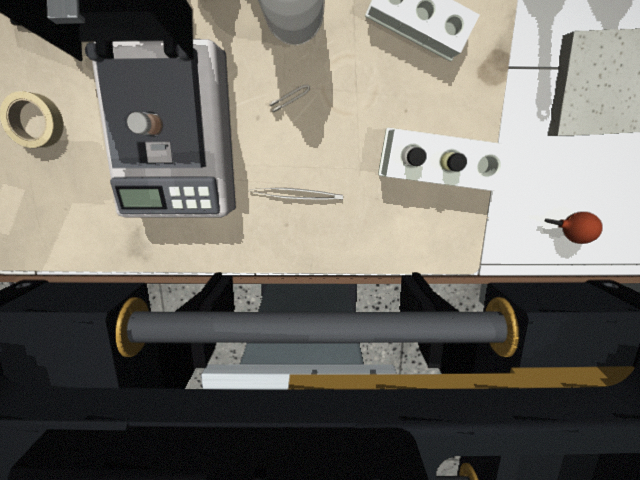

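```bash
python3 - <<'E'
from h import *
np.set_printoptions(precision=4,suppress=True)
c=cam("wrist"); print(onplane(c,(136,122),.108),onplane(c,(488,165),.042)); print(bot.read_state()["joint_positions"])
E
python3 -m jog '[[[0,-60,0],[0,0,-84],0],[[0,-100,0],[0,0,-84],0],[[0,-150,0],[0,0,-84],0],[[0,-179,0],[0,0,-84],0],[[0,-179,0],[0,0,-84],0],[[0,-179,0],[0,0,-84],0],[[0,-179,0],[0,0,-84],0],[[0,-179,0],[0,0,-84],0],[[0,-179,0],[0,0,-84],0],[[0,-179,0],[0,0,-84],0],[[0,-179,0],[0,0,-84],0],[[0,-179,0],[0,0,-84],0]]'; python3 -m jog '[[[0,0,0],[0,0,-84],0],[[0,0,0],[0,0,-84],0],[[0,0,0],[0,0,-84],0],[[0,0,0],[0,0,-84],0],[[0,0,0],[0,0,-84],0],[[0,0,0],[0,0,-84],0],[[0,0,0],[0,0,-84],0],[[0,0,0],[0,0,-84],0],[[0,0,0],[0,0,-84],0],[[0,0,0],[0,0,-84],0],[[0,0,0],[0,0,-84],0],[[0,0,0],[0,0,-84],0]]'
```

```text
[0.5306 0.1523 0.108 ] [ 0.4843 -0.2383  0.042 ]
[-18.556    9.539  101.5393   0.0002  68.918   71.3528]
time_s: 11.93
position: [0.435, 0.15, 0.3012]
tcp_rot: [[0.097, 0.995, -0.0], [0.995, -0.097, -0.0], [-0.0, -0.0, -1.0]]
force: [0.2, -0.1, -0.2]
opening: 1.0
time_s: 12.93
position: [0.435, 0.15, 0.3012]
tcp_rot: [[-0.98, 0.201, -0.0], [0.201, 0.98, -0.0], [0.0, -0.0, -1.0]]
force: [0.7, 0.5, -0.4]
opening: 0.998
```

```bash
python3 -m jog '[[[-40,9,30],[0,0,-11.6],0],[[-70,16,60],[0,0,-11.6],0],[[-89,20,101],[0,0,-11.6],0],[[-89,20,101],[0,0,-11.6],0],[[-89,20,101],[0,0,-11.6],0],[[-89,20,101],[0,0,-11.6],0],[[-89,20,101],[0,0,-11.6],0]]'; python3 - <<'E'
from h import *
np.set_printoptions(precision=4,suppress=True)
print(bot.read_state()["position"]);c=snap("wrist","w5.png"); print(proj(c,[.5257,.1513,.108]))
E
```

```text
time_s: 13.52
position: [0.5258, 0.1514, 0.2016]
tcp_rot: [[-1.0, 0.005, 0.001], [0.005, 1.0, 0.0], [-0.001, 0.0, -1.0]]
force: [0.5, 0.8, 0.3]
opening: 1.003
[0.5258 0.1514 0.2016]
[315.8035 240.483 ]
```

View pics/w5.png

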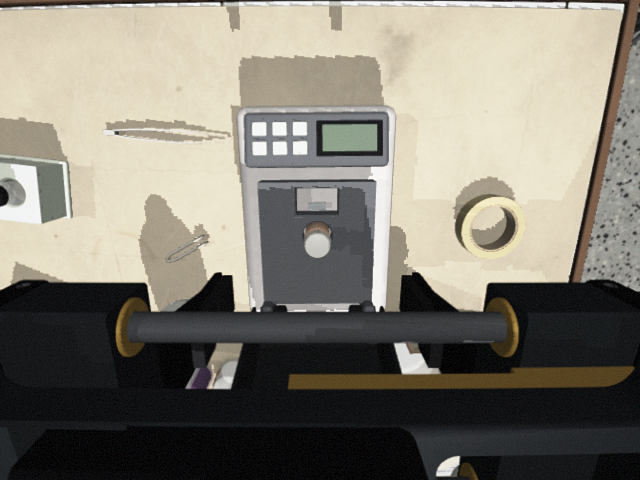

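```bash
python3 -m jog '[[[-2,0.5,35],[0,0,0],0],[[-2,0.5,70],[0,0,0],0],[[-2,0.5,95],[0,0,0],0],[[-2,0.5,105],[0,0,0],0],[[-2,0.5,112],[0,0,0],0],[[-2,0.5,112],[0,0,0],0],[[-2,0.5,112],[0,0,0],0],[[-2,0.5,112],[0,0,0],0.3]]'; python3 -m jog '[[[0,0,0],[0,0,0],0.5],[[0,0,0],[0,0,0],0.6],[[0,0,0],[0,0,0],0.7],[[0,0,0],[0,0,0],1],[[0,0,0],[0,0,0],1],[[0,0,0],[0,0,0],1],[[0,0,0],[0,0,0],1],[[0,0,0],[0,0,0],1],[[0,0,0],[0,0,0],1],[[0,0,0],[0,0,0],1]]'
```

```text
time_s: 14.23
position: [0.5296, 0.1519, 0.0901]
tcp_rot: [[-1.0, 0.005, 0.004], [0.005, 1.0, 0.0], [-0.004, 0.0, -1.0]]
force: [-0.2, 0.5, 0.5]
opening: 0.973
time_s: 15.07
position: [0.5282, 0.1517, 0.0882]
tcp_rot: [[-1.0, 0.005, -0.0], [0.005, 1.0, 0.0], [0.0, 0.0, -1.0]]
force: [0.2, 0.3, 0.2]
opening: 0.253
```

```bash
python3 -m jog '[[[0,0,-4],[0,0,0],1],[[0,0,-10],[0,0,0],1],[[0,0,-18],[0,0,0],1],[[0,0,-30],[0,0,0],1],[[0,0,-45],[0,0,0],1],[[0,0,-65],[0,0,0],1],[[0,0,-90],[0,0,0],1],[[0,0,-115],[0,0,0],1],[[0,0,-140],[0,0,0],1],[[0,0,-150],[0,0,0],1],[[0,0,-150],[0,0,0],1]]'
```

```text
time_s: 15.98
position: [0.5301, 0.1519, 0.2416]
tcp_rot: [[-1.0, 0.005, 0.007], [0.005, 1.0, 0.001], [-0.007, 0.001, -1.0]]
force: [0.0, -0.3, -0.6]
opening: 0.254
```

```bash
python3 -m jog '[[[20,-30,0],[0,0,84],1],[[43,-70,0],[0,0,84],1],[[43,-110,0],[0,0,84],1],[[43,-150,0],[0,0,84],1],[[43,-190,0],[0,0,84],1],[[43,-230,0],[0,0,84],1],[[43,-270,0],[0,0,84],1],[[43,-310,0],[0,0,84],1],[[43,-350,0],[0,0,84],1],[[43,-380,0],[0,0,84],1],[[43,-391,0],[0,0,84],1],[[43,-391,0],[0,0,84],1]]'; python3 -m jog '[[[0,0,60],[0,0,7],1],[[0,0,100],[0,0,13],1],[[0,0,120],[0,0,13],1],[[0,0,120],[0,0,13],1],[[0,0,120],[0,0,13],1],[[0,0,120],[0,0,13],1]]'; python3 - <<'E'
from h import *
np.set_printoptions(precision=4,suppress=True)
s=bot.read_state();print(s["position"],s["tcp_rot"]);c=snap("wrist","w6.png"); print(proj(c,[.4845,-.239,.042]))
E
```

```text
time_s: 16.98
position: [0.4825, -0.2424, 0.2365]
tcp_rot: [[-0.089, 0.996, -0.001], [0.996, 0.089, 0.0], [0.0, -0.001, -1.0]]
force: [0.3, -0.2, -0.7]
opening: 0.255
time_s: 17.48
position: [0.4837, -0.2395, 0.119]
tcp_rot: [[0.127, 0.992, 0.001], [0.992, -0.127, -0.001], [-0.0, 0.001, -1.0]]
force: [0.1, 0.4, 0.3]
opening: 0.256
[ 0.4837 -0.2395  0.119 ] [[ 0.1268  0.9919  0.0008]
 [ 0.9919 -0.1268 -0.0006]
 [-0.0005  0.0009 -1.    ]]
[317.1657 247.728 ]
```

View pics/w6.png

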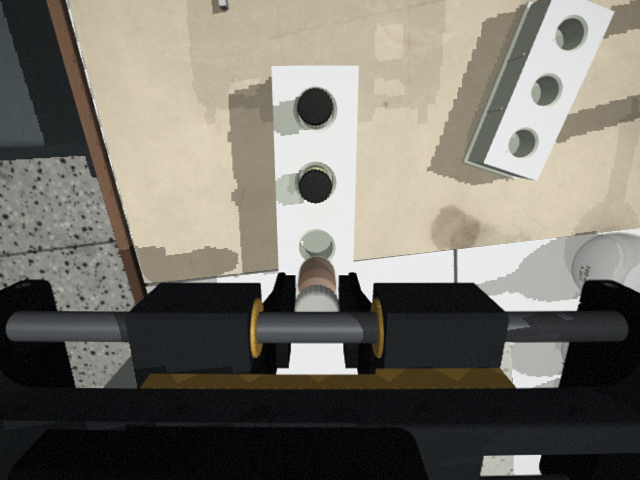

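```bash
python3 - <<'E'
import cv2
im=cv2.imread("pics/w6.png")[140:320,265:375]; cv2.imwrite("pics/w6c.png",cv2.resize(im,None,fx=3.3,fy=3.3,interpolation=cv2.INTER_CUBIC)) 
im=cv2.imread("pics/w6.png")[220:320,255:385]; cv2.imwrite("pics/w6c.png",cv2.resize(im,None,fx=6,fy=6,interpolation=cv2.INTER_CUBIC))
E
```

```text
(no output)
```

View pics/w6c.png

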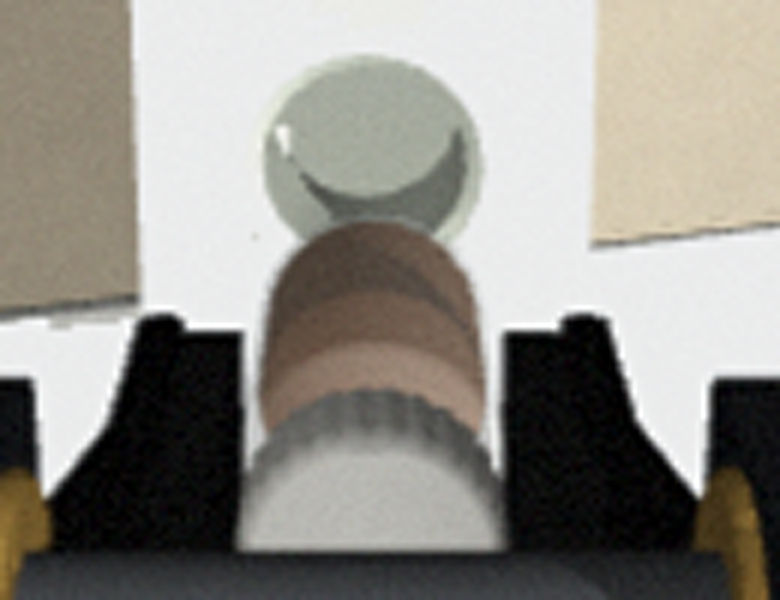

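```bash
python3 - <<'E'
from h import *
np.set_printoptions(precision=4,suppress=True)
c=cam("wrist");s=bot.read_state();R=np.array(s["tcp_rot"]);p=np.array(s["position"])
h=onplane(c,(317.3,246.7),.042); print("hole",h,"tool shift",R.T@(h-p)*1e3)
t=onplane(c,(317.3,229),.042); print("far edge rim tool",R.T@(t-p)*1e3)
print("vial edge pred px",proj(c,p+R@[.0115,0,.0322]))
v=onplane(c,(317,256.3),p[2]-.0322); print("vial base far edge tool mm",R.T@(v-p)*1e3)
K=onplane(c,(255+268/6,262),p[2]-.0322);L=onplane(c,(255+478/6,262),p[2]-.0322);print(R.T@(K-p)*1e3,R.T@(L-p)*1e3)
E
```

```text
hole [ 0.4855 -0.2392  0.042 ] tool shift [ 1.0687  0.7716 78.0106]
far edge rim tool [14.6262  0.7798 77.9852]
vial edge pred px [316.1747 252.8966]
vial base far edge tool mm [ 9.3352  0.4962 32.1842]
[  5.6948 -10.0483  32.1581] [ 5.6439 11.2413 32.2248]
```

```bash
python3 -m jog '[[[3.5,0.3,15],[0,0,0],1],[[3.5,0.3,30],[0,0,0],1],[[3.5,0.3,38],[0,0,0],1],[[3.5,0.3,40],[0,0,0],1],[[3.5,0.3,40],[0,0,0],1],[[3.5,0.3,40],[0,0,0],1]]';python3 -m jog '[[[0,0,1.5],[0,0,0],1],[[0,0,3],[0,0,0],1],[[0,0,4],[0,0,0],1],[[0,0,4],[0,0,0],1]]'
```

```text
time_s: 18.03
position: [0.4847, -0.2363, 0.0795]
tcp_rot: [[0.127, 0.992, 0.002], [0.992, -0.127, -0.002], [-0.001, 0.002, -1.0]]
force: [0.1, -0.1, -0.2]
opening: 0.251
time_s: 18.37
position: [0.4839, -0.2357, 0.0743]
tcp_rot: [[0.127, 0.992, 0.0], [0.992, -0.127, -0.0], [-0.0, 0.0, -1.0]]
force: [-0.9, -0.3, -0.2]
opening: 0.252
```

```bash
python3 -m jog '[[[0,0,1],[0,0,0],1],[[0,0,2],[0,0,0],1],[[0,0,3],[0,0,0],1],[[0,0,3],[0,0,0],1]]' | egrep 'pos|for'
```

```text
position: [0.484, -0.2365, 0.0732]
force: [-2.3, -1.0, 13.2]
```

```bash
python3 -c "
from rig import bot
s=bot.read_state();print(s['force'],s['moment'])"
```

```text
[-2.26782178 -0.96781743 13.16138676] [0.07805389 0.48557323 0.02380308]
```

```bash
python3 -m jog '[[[0,0,-4],[0,0,0],1],[[0,0,-4],[0,0,0],1],[[0,0,-4],[0,0,0],1]]' | egrep 'pos|for';  python3 - <<'E'
from h import *
np.set_printoptions(precision=4,suppress=True)
c=snap("wrist","w7.png",(255,200,385,300),6)
s=bot.read_state();R=np.array(s["tcp_rot"]);p=np.array(s["position"]);print(p,s["force"])
E
```

```text
position: [0.484, -0.2357, 0.0753]
force: [0.1, 0.1, -0.3]
[ 0.4838 -0.2356  0.0751] [ 0.7627  0.3367 -0.5446]
```

View pics/w7.png

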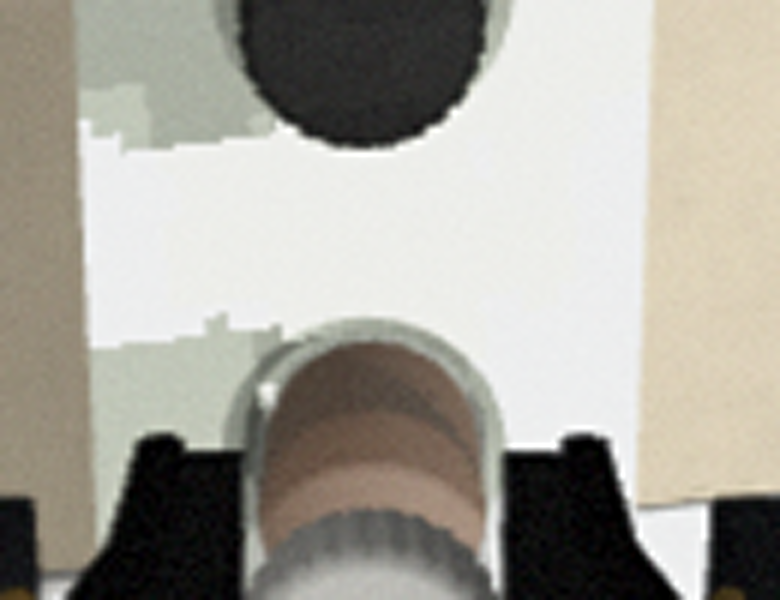

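```bash
python3 -m jog '[[[-1.2,-0.6,0],[0,0,0],1],[[-1.2,-0.6,0],[0,0,0],1],[[-1.2,-0.6,1.5],[0,0,0],1],[[-1.2,-0.6,3],[0,0,0],1],[[-1.2,-0.6,4],[0,0,0],1],[[-1.2,-0.6,4],[0,0,0],1]]' | egrep 'pos|for'
```

```text
position: [0.483, -0.2367, 0.0709]
force: [0.4, -1.0, -0.9]
```

```bash
python3 -m jog '[[[0,0,1],[0,0,0],1],[[0,0,2],[0,0,0],1],[[0,0,3],[0,0,0],1],[[0,0,4],[0,0,0],1]]' | egrep 'pos|for'
```

```text
position: [0.4832, -0.2368, 0.0672]
force: [0.2, -0.4, -0.2]
```

```bash
python3 -m jog '[[[0,0,2],[0,0,0],1],[[0,0,4],[0,0,0],1],[[0,0,6],[0,0,0],1],[[0,0,8],[0,0,0],1]]' | egrep 'pos|for'; python3 -m jog '[[[0,0,2],[0,0,0],1],[[0,0,4],[0,0,0],1],[[0,0,6],[0,0,0],1],[[0,0,7],[0,0,0],1],[[0,0,7],[0,0,0],1]]' | egrep 'pos|for'
```

```text
position: [0.4831, -0.2368, 0.059]
force: [0.4, 0.3, -0.2]
position: [0.4831, -0.2368, 0.052]
force: [-0.6, -0.9, -0.4]
```

```bash
python3 -m jog '[[[0,0,1],[0,0,0],1],[[0,0,2],[0,0,0],1],[[0,0,3],[0,0,0],1],[[0,0,4],[0,0,0],1],[[0,0,4],[0,0,0],1]]' | egrep 'pos|for'; python3 -m jog '[[[0,0,0.7],[0,0,0],1],[[0,0,1],[0,0,0],1],[[0,0,1],[0,0,0],1]]' | egrep 'pos|for'
```

```text
position: [0.4831, -0.2368, 0.0481]
force: [0.1, -1.0, -0.7]
position: [0.4831, -0.2368, 0.0472]
force: [-0.4, -0.6, -0.9]
```

```bash
python3 -m jog '[[[0,0,0.5],[0,0,0],1],[[0,0,1],[0,0,0],1],[[0,0,1],[0,0,0],1]]' | egrep 'pos|for'
```

```text
position: [0.4832, -0.2368, 0.0462]
force: [0.3, -1.5, -0.2]
```

```bash
python3 -m jog '[[[0,0,0.5],[0,0,0],1],[[0,0,0.7],[0,0,0],1],[[0,0,0.7],[0,0,0],1]]' | egrep 'pos|for'
```

```text
position: [0.4832, -0.2369, 0.0461]
force: [-0.2, -0.7, 4.6]
```

```bash
python3 -m jog '[[[0,0,-0.4],[0,0,0],1],[[0,0,-0.4],[0,0,0],0.6],[[0,0,-0.4],[0,0,0],0.5],[[0,0,-0.4],[0,0,0],0.4],[[0,0,-0.4],[0,0,0],0.3],[[0,0,-0.4],[0,0,0],0.3],[[0,0,-0.4],[0,0,0],0.3],[[0,0,-0.4],[0,0,0],0.3]]'; python3 -m jog '[[[0,0,-5],[0,0,0],0.3],[[0,0,-15],[0,0,0],0.3],[[0,0,-35],[0,0,0],0.3],[[0,0,-70],[0,0,0],0.3],[[0,0,-110],[0,0,0],0.3],[[0,0,-150],[0,0,0],0.3],[[-20,0,-180],[0,0,0],0.3],[[-40,0,-180],[0,0,0],0.3],[[-40,0,-180],[0,0,0],0.3],[[-40,0,-180],[0,0,0],0.3],[[-40,0,-180],[0,0,0],0.3],[[-40,0,-180],[0,0,0],0.3]]'; python3 - <<'E'
from h import *
np.set_printoptions(precision=4,suppress=True)
a=vision.capture("side")[170:350,230:400];c=snap("wrist","t.png")
print(proj(c,[.4835,-.2385,.066]))
b=cv2.imread("pics/t.png")[0:300,100:540]
a=cv2.cvtColor(cv2.resize(a,(340,360),interpolation=cv2.INTER_CUBIC),cv2.COLOR_RGB2BGR)
o=np.zeros((360,790,3),np.uint8);o[:,:340]=a;o[:300,345:785]=b;cv2.imwrite("pics/w8.png",o)
E
```

```text
time_s: 22.42
position: [0.4831, -0.2367, 0.0459]
tcp_rot: [[0.127, 0.992, -0.0], [0.992, -0.127, 0.0], [0.0, -0.0, -1.0]]
force: [-1.3, 0.4, 0.2]
opening: 0.667
time_s: 23.42
position: [0.4773, -0.275, 0.2251]
tcp_rot: [[0.127, 0.992, -0.002], [0.992, -0.127, 0.002], [0.002, -0.002, -1.0]]
force: [-0.9, -0.2, -1.1]
opening: 0.703
[318.1355 184.8142]
```

View pics/w8.png

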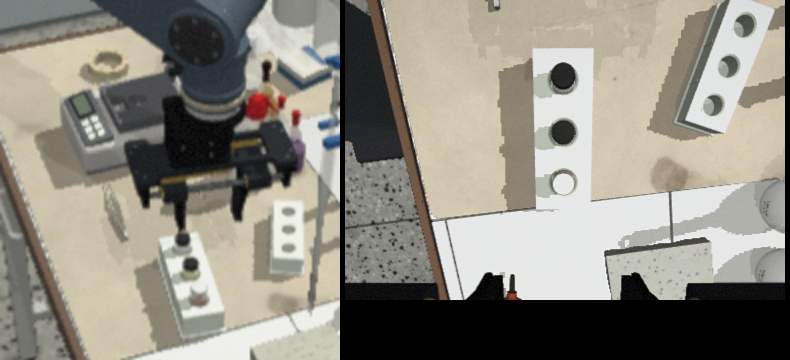

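The side and wrist crops show the white-capped vial standing upright in the third hole (white cap at about (563,183) in the composite). It is level with its black-capped neighbours, and the gripper is clear above. In the part of the meter that is visible, the deck is uncovered.

```bash
python3 -m jog '[[[0,0,0],[0,0,0],0.3],[[0,0,0],[0,0,0],0.3],[[0,0,0],[0,0,0],0.3]]'|egrep 'time|for'; python3 -c "
from rig import bot
print(bot.hand_in())"
```

```text
time_s: 23.77
force: [-0.3, 0.2, 0.3]
the job is handed in; nothing more can be done
None
```

The sample vial is in the rack's empty hole, the hood is open, and the job was handed in at about 24 s with no verdict reported.

- **Hood:** I pressed the ribs about 8 mm. The force ran at 2–3 N, then 6–8 N, and reached 12.4 N at the stop, so the latch let go. I backed off at once and waited about 4 s. A picture then showed the deck uncovered and the hood up behind the well.
- **Vial:** I gripped it across the meter's y direction and lifted it straight out. The first try at lowering it landed on the rim of the hole at about 13 N. After a closer look I shifted about 1.3 mm, and it then went in freely. It met the floor at 4.6 N, at the expected height for fully home, and I released it gently.
- **Last checks:** The final pictures show the vial upright and level with its neighbours, with the gripper clear and the force near zero. My measurements of the hole disagreed by up to 7 mm because one picture was taken while the arm was still moving. I left that picture out.
- **Not confirmed:** I did not measure the hood's final angle, and the arm hid the hood in the last side view.

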